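# Seat a culture dish on the stage and snap the toggle clamp over it

## Task

Using a fingertip only, gently slide the covered culture dish along its channel on the black stage until it is fully home against the end stop. Then push the handle of the toggle clamp over its dead point towards the dish so that the clamp snaps into lock with its pad on the dish lid, and take the hand away. Do not pick up or squeeze the dish, and leave the jar, the bottle and the tube rack where they stand.

Things in the scene. Friction and masses are not known exactly. Their poses are not given: they have to be found in the camera images.
- stage: Fixed black plate, 15 mm thick, origin at table height straight below the centre of a dish that is home. In its axes it covers x -125 to 60, y -60 to 135 mm. The dish channel runs along x, open at -x, its floor 15 mm above the table, between two rails (8 mm high and wide, centred at y = -36 and +36, from x = -120 to 40 mm). Pushing towards +x brings the dish home. The clamp is on the +y side.
- home (a point): Where the dish's centre is when fully home: stage x = 0, y = 0, 24 mm above the table; axes as the stage. The dish then touches the end stop, a cross bar 10 mm high whose face is at stage x = +30 mm.
- dish_center (a point): Centre (half-way up) of the covered round culture dish: 60 mm diameter, 18 mm high, cream contents under a clear lid, about 45 g, loose, lying in the channel (its top 33 mm above the table) and 50 to 85 mm short of home at the start.
- pivot (a point): Fixed pivot pin of the toggle clamp, between two steel cheeks: stage x = 16, y = 85 mm, 52 mm above the table; axes as the stage. The clamp turns here about the stage's x axis: hold-down arm 86 mm long with a rubber pad, and a straight handle reaching 107 mm from the pin.
- clamp (a joint): Clamp angle, rad. 0 = open: arm almost upright, handle leaning 0.5 rad from upright towards stage +y, away from the dish; 0.5 = handle upright. Grows as the handle is pushed towards stage -y. A spring pulls it back to 0 below the dead point at 0.65 (5 N on the grip at first, then less); past it, it snaps by itself to lock near 1.25, handle leaning 0.75 rad over the dish, pad on the lid.
- grip (a point): Middle of the clamp's black rubber handle grip, 85 mm from the pin; moves with the handle. The grip is a round-ended bar of 18 mm diameter covering 43 to 107 mm from the pin; nearer the pin the handle is a 10 mm rod. Open: stage x = 16, y = 126 mm, 127 mm above the table. Upright: y = 85 mm, 137 mm up, handle top 159 mm up.
- jar_center (a point): Bystander: amber glass jar, 44 mm diameter, 62 mm high, loose on the table; point half-way up. Leave alone.
- flask_center (a point): Bystander: white plastic bottle, 52 mm diameter, 115 mm high, loose on the table; point half-way up. Leave alone.
- rack_center (a point): Bystander: white tube rack with small tubes, 75 by 150 mm (x, y), 51 mm high, loose on the table; point half-way up. Leave alone.
Not all that is in view belongs to the job. Of the things that look like the part that bears dish_center, the largest one is meant.

How it is judged (in metres and radians):
On the way, in this order (a step that is already met when the one before it is completed fails the run):
1. the dish is home against the end stop (within 4 mm) while the clamp is still open (x of dish_center in the frame of stage above -0.004 m and horizontal distance between dish_center and home below 0.006 m and value of joint clamp below 0.25 rad), for 0.2 s.
2. the clamp has gone over its dead point and snapped into lock (value of joint clamp above 1.18 rad), for 0.2 s.
At the end, for the whole second after the job is handed in: The dish lies flat within 4 mm of the end stop (centre within 6 mm of home), and the clamp is locked (joint above 1.18 rad) (x of dish_center in the frame of stage above -0.004 m and distance between dish_center and home below 0.006 m and angle between dish_center's own z axis and vertical below 0.08 rad and value of joint clamp above 1.18 rad); the robot touches nothing.
It fails at once if the dish is lifted more than 6 mm off the channel floor or tipped (z of dish_center in the frame of stage above 0.03 m or angle between dish_center's own z axis and vertical above 0.25 rad).
It fails at once if the dish is squeezed or rammed (more than 40 N from the fingers) (contact force between the fingers and dish above 40 N).
It fails at once if the jar, the bottle or the tube rack is moved by more than 20 mm (distance of any of jar_center, flask_center, rack_center from where it was at the start of the episode above 0.02 m).
It also fails if it takes over 51 s, if anything falls off the work surface, if the arm or the gripper's body presses on something with over 40 N, if the wrist force passes 120 N, or if a joint passes its speed limit or range.

## Robot

A 6-joint arm with a two-finger parallel gripper is mounted at the origin on the work surface. World frame = base frame: x ahead of the robot, y to its left, z up, the work surface at z = 0. Lengths are in mm, angles in rad, forces in N, time in s.
With the tool pointing down it reaches from about 350 to 850 mm from the base axis. Payload 8.1 kg.
Tool frame: the origin (TCP) lies on the front face of the gripper's body, between the roots of the fingers; the fingertips stand 84 mm ahead of it and the grasp point (between the pads) lies 65 mm ahead of it; z points along the fingers, y is the direction in which the jaws open and shut (so a half turn about z gives the same grasp; the last joint's range is limited). The gripper opens to 93 mm and grips with 3 to 60 N. Pads are 15 mm wide; open, the fingers measure 128 mm over their backs; the gripper's body (75 mm by 188 mm) begins 65 mm behind the grasp point.
Start: joints at [-1.362, 0.13, 1.488, -0, 1.523, -0.085], TCP at [173.775, -574.289, 302.735] pointing down, gripper open.
Joint ranges: [-2.96, 2.96], [-0.89, 2.26], [0.02, 2.5], [-1.34, 4.48], [0, 2.73], [-2.66, 2.66]. Speed limits (rad/s): [2.39, 2.39, 2.79, 3.14, 3.14, 3.14].

## Interface

Orientations are given as [roll, pitch, yaw] about the fixed x, y, z axes, in that order (R = Rz(yaw) Ry(pitch) Rx(roll)).
In Python, from workcell import * gives the robot as it stands.
- The arm moves only by the tool arm_command, never from a script. Its argument "commands" is a list that holds one entry, the list of rows, each a list of 4 numbers: the shift along the tool's x, y, z in mm, then the turn about the tool's z in rad. A call has exactly 5 rows; each row shifts and turns the pose as measured when the row begins, along the tool's axes as they then stand; what a row does not reach is not made up. A row lasts 1/12 s, in which the tool goes at most 41.7 mm and 7.16 degrees, less where a joint would pass 70% of its speed; a pose out of reach is approached as far as the arm can. A call is refused whole if a number of a shift passes 41.7 or a number of a turn 0.125, either way. A call with a gripper value outside its range is refused whole. "jaw" is the opening, from 0 (shut) to 1 (fully open), set as the call begins (left out, the last holds). The fingers move at their own pace and stop on an object; "newtons" is the grip in N (left out, the last holds). Time passes only in rows, so rows that do not move let the fingers close, or fill a call up. It gives the time, the measured TCP pose, the force and the opening at its end, in the units of the state.
- observe(): the state, without advancing time (a new reading comes with each control period).
- get_image(name): name is "scene" or "top" or "wrist"; returns (picture, depth): 420x560x3 uint8, blue, green, red; 420x560 float32, mm along the optical axis (not along the pixel's ray), 0 where there is no reading.
- camera_model(name): a dict with "fx", "fy", "cx", "cy" (pixels), "R" (3x3) and "t" (3): a world point X has camera coordinates R X + t; the wrist camera has in their place "hand_eye" (4x4, takes a point from camera to tool coordinates, whose origin is the TCP and whose axes are the flange's). Camera axes: x right, y down, z forward; pixel columns grow to the right and rows downward; lengths in mm; the calibration is good to about 2 mm. A picture is of the moment at which its call begins: read the wrist's pose just before it. camera_model takes no time and is no camera call.
- finish_job(): hands the job in, once; it reports no verdict.
The state is a dict: "clock": time; "q": joint angles; "joint_vel": joint speeds; "joint_efforts": joint torques, N m; "eef_pos": TCP position; "eef_rot": TCP orientation; "ft_force": force on the tool from outside, world axes, zero at the start; "moment": the same for the moment, N m; "finger_gap": finger opening in mm.
Only numpy, scipy, OpenCV 4.12 (cv2) and the standard library are available. Lean on these libraries where they do the work, as an engineer would, in place of code of your own. Each camera call takes 0.05 s, during which the arm holds its last target.

## Working session

There is one attempt and no reset: what is moved stays moved. The work goes in short steps, Python scripts to look and compute and a tool call to move; the robot and the scene stay as the last step left them, time stands still between calls to the robot, and variables do not carry over. Pictures are saved under pics/ and viewed, and the job is handed in when it is done.

Besides the shell and the picture viewer there is one more tool, called after "Request:" in YAML: its name, and indented under it one key for each argument. arm_command: Moves the arm, as the interface text tells. Its arguments: {"type":"object","properties":{"commands":{"type":"array"},"jaw":{"type":"number"},"newtons":{"type":"number"}},"required":["commands"]}

```bash
ls; mkdir -p pics; python3 - <<'E'
from workcell import *
import cv2,numpy as np
s=observe();print(s)
for n in ["scene","top"]:
    im,d=get_image(n);cv2.imwrite(f"pics/{n}0.png",im);np.save(f"pics/{n}0.npy",d)
    print(n,camera_model(n))
E
```

```text
pics
{'clock': 0.0, 'q': array([-1.36239604e+00,  1.31134815e-01,  1.48927164e+00,  1.61019455e-05,
        1.52300665e+00, -8.53862981e-02]), 'joint_vel': array([-0.0030247 ,  0.00059749, -0.00111485,  0.00095361,  0.00020241,
        0.00053452]), 'joint_efforts': array([ 1.39524069e-03, -5.59841144e+01, -4.91755128e+01,  7.67090404e-02,
        3.55901476e-02, -1.05368115e-04]), 'eef_pos': array([ 173.69460156, -573.87389599,  301.70725291]), 'eef_rot': array([-3.13978021e+00, -1.71275681e-04,  2.93785647e-01]), 'ft_force': array([-0.2089759 , -0.19374109, -0.81765272]), 'moment': array([ 0.03749799, -0.04956868,  0.02485609]), 'finger_gap': 92.76536048074412}
scene {'fx': 413.914228363712, 'fy': 413.914228363712, 'cx': 283.59958574337753, 'cy': 217.01598885999917, 'R': array([[ 0.6928041 ,  0.72110927, -0.00488904],
       [ 0.51986384, -0.50413363, -0.68963096],
       [-0.49976401,  0.47523753, -0.72414448]]), 't': array([-426.85217502, -139.07528686, 1186.93296099])}
top {'fx': 529.697696773581, 'fy': 529.697696773581, 'cx': 277.58519783208266, 'cy': 207.37079411710155, 'R': array([[-0.0277985 , -0.99959621,  0.00588756],
       [-0.99708524,  0.02730907, -0.07124075],
       [ 0.0710512 , -0.00785078, -0.99744177]]), 't': array([  81.66034879,  518.98509699, 1155.00279838])}
```

View pics/scene0.png

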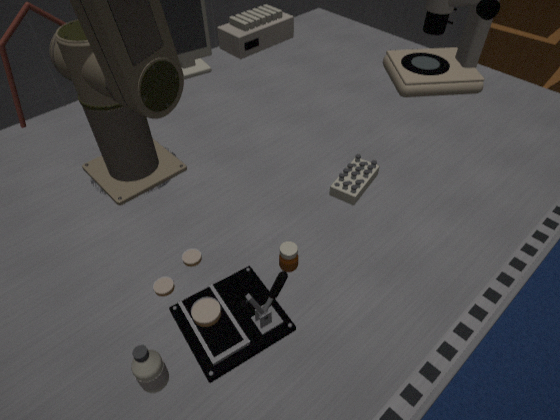

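View pics/top0.png

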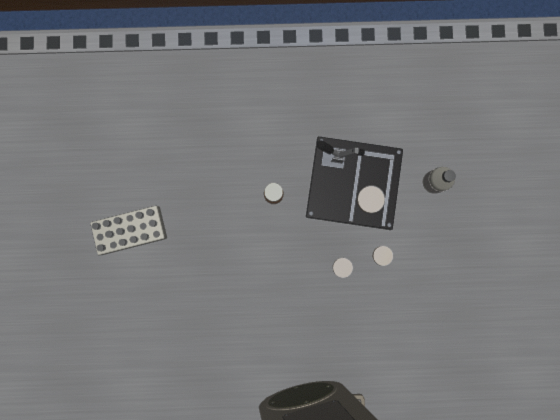

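The candidates for the dish in the top view are the disc at (371,199), in the channel and largest, and the smaller discs at (343,268) and (384,256), lying on the bare table. I choose (371,199). Next I check it in a close crop and measure.

```bash
cat > h.py <<'E'
import numpy as np,cv2
from workcell import *
def ray(n,u,v,z):
    c=camera_model(n);R=np.array(c['R']);t=np.array(c['t'])
    o=-R.T@t; d=R.T@np.array([(u-c['cx'])/c['fx'],(v-c['cy'])/c['fy'],1.])
    return o+d*(z-o[2])/d[2]
def proj(n,X):
    c=camera_model(n);p=np.array(c['R'])@np.array(X,float)+np.array(c['t'])
    return c['fx']*p[0]/p[2]+c['cx'],c['fy']*p[1]/p[2]+c['cy']
E
python3 - <<'E'
from h import *
im=cv2.imread("pics/top0.png")
cr=im[120:285,295:465];cv2.imwrite("pics/topcrop.png",cv2.resize(cr,None,fx=4,fy=3.6,interpolation=cv2.INTER_CUBIC)[:600,:800])
hsv=cv2.cvtColor(im,cv2.COLOR_BGR2HSV)
# black plate
m=(im.max(2)<45).astype(np.uint8)*255
m[:125]=0;m[240:]=0;m[:,:300]=0;m[:,:][:,415:]=0
m=cv2.morphologyEx(m,cv2.MORPH_CLOSE,np.ones((25,25)))
cs,_=cv2.findContours(m,0,2);c=max(cs,key=cv2.contourArea)
r=cv2.minAreaRect(c);b=cv2.boxPoints(r);print(r)
for p in b:print(p,ray("top",*p,15)[:2])
# discs
m=((im[:,:,2].astype(int)-im[:,:,0]>15)&(im[:,:,2]>130)).astype(np.uint8)*255
cs,_=cv2.findContours(m,0,2)
for c in cs:
    if cv2.contourArea(c)>80:
        (u,v),rad=cv2.minEnclosingCircle(c);M=cv2.moments(c);u2,v2=M['m10']/M['m00'],M['m01']/M['m00']
        print('disc',u,v,rad,u2,v2,cv2.contourArea(c),ray("top",u2,v2,33)[:2],ray("top",u2,v2,10)[:2])
E
```

```text
((324.6206970214844, 146.4482879638672), (18.198143005371094, 8.541985511779785), 21.801410675048828)
[314.5862  147.03448] [654.46856767 -19.34659831]
[317.75864 139.10345] [672.24865066 -27.05161912]
[334.65518 145.86209] [655.9216349  -64.41540184]
[331.48276 153.79312] [638.17267967 -56.67439221]
```

View pics/topcrop.png

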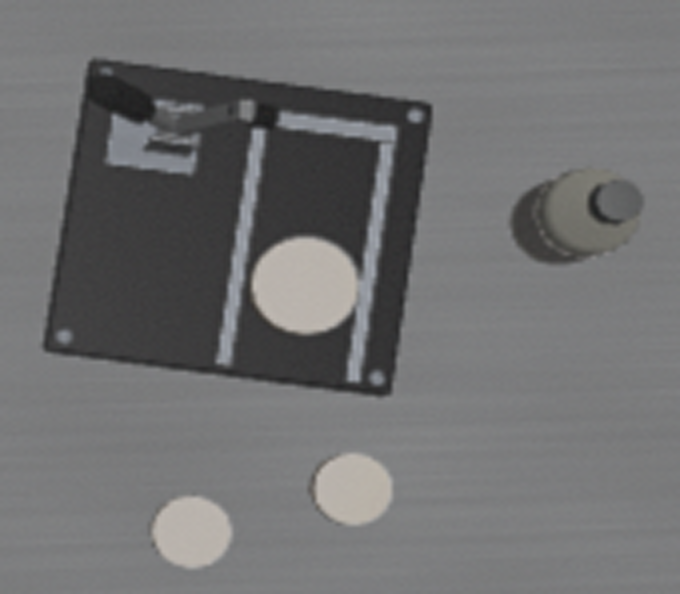

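The crop confirms it: the big disc lies between the rails, and the two small ones are outside the stage. The end stop is at the top, and the clamp is at the upper left with its handle leaning left. The thresholds need adjusting.

```bash
python3 - <<'E'
from h import *
im=cv2.imread("pics/top0.png")
print(im[180,335],im[199,371],im[110,360],im[256,384],im[205,354])
m=(im.max(2)<82).astype(np.uint8)*255
m[:125]=0;m[240:]=0;m[:,:300]=0;m[:,408:]=0
m=cv2.morphologyEx(m,cv2.MORPH_OPEN,np.ones((3,3)))
cs,_=cv2.findContours(m,0,2);c=max(cs,key=cv2.contourArea)
c=cv2.convexHull(c);r=cv2.minAreaRect(c);b=cv2.boxPoints(r);print(r)
P=[]
for p in b:
    w=ray("top",*p,15)[:2];P.append(w);print(p,w.round(1))
P=np.array(P)
print("sides",[np.linalg.norm(P[i]-P[i-1]).round(1) for i in range(4)])
# order by stage: fit rigid
cen=P.mean(0)
T=np.array([[60,135],[60,-60],[-125,-60],[-125,135]],float)
# identify: (60,135)=max x, largest y
best=None
for k in range(4):
  for Q in (np.roll(P,k,0),np.roll(P[::-1],k,0)):
    A=T-T.mean(0);B=Q-cen;U,S,V=np.linalg.svd(A.T@B);R=(U@V).T
    e=np.linalg.norm((A@R.T)-B)
    yaw=np.arctan2(R[1,0],R[0,0])
    if np.linalg.det(R)>0 and abs(yaw)<0.6: 
        o=cen-R@T.mean(0);print('fit',e.round(2),yaw.round(4),o.round(1))
        if best is None or e<best[0]:best=(e,R,o,yaw)
e,R,o,yaw=best
m=(im[:,:,2]>150).astype(np.uint8)*255
cs,_=cv2.findContours(m,0,2)
for c in cs:
    if cv2.contourArea(c)>150:
        M=cv2.moments(c);u2,v2=M['m10']/M['m00'],M['m01']/M['m00']
        X=ray("top",u2,v2,33)[:2]; print('disc',u2,v2,cv2.contourArea(c),'d~',np.sqrt(cv2.contourArea(c)*4/np.pi)*1155/530,X,'stage',R.T@(X-o))
# overlay check
vis=im.copy()
for s in [(30,-32,25),(30,32,25),(-120,-36,23),(-120,36,23),(40,36,23),(40,-36,23),(60,135,15),(60,-60,15),(-125,-60,15),(-125,135,15),(16,126,127),(16,85,52),(0,0,24)]:
    w=R@np.array(s[:2])+o;u,v=proj("top",[*w,s[2]]);cv2.circle(vis,(round(u*16),round(v*16)),16,(0,0,255),-1,shift=4)
cv2.imwrite("pics/ov.png",cv2.resize(vis[120:250,295:425],None,fx=4.6,fy=4.6,interpolation=cv2.INTER_CUBIC))
vis=cv2.imread("pics/scene0.png")
for s in [(30,-32,25),(30,32,25),(-120,-36,23),(-120,36,23),(60,135,15),(60,-60,15),(-125,-60,15),(-125,135,15),(16,126,127),(16,85,52)]:
    w=R@np.array(s[:2])+o;u,v=proj("scene",[*w,s[2]]);cv2.circle(vis,(round(u*16),round(v*16)),16,(0,0,255),-1,shift=4)
cv2.imwrite("pics/ov2.png",cv2.resize(vis[230:390,140:320],None,fx=3.7,fy=3.7,interpolation=cv2.INTER_CUBIC))
E
```

```text
[60 59 60] [173 179 186] [127 126 125] [170 178 185] [131 126 124]
((354.3900146484375, 182.77000427246094), (87.82264709472656, 82.3072280883789), 8.130102157592773)
[305.1     217.30002] [497.5   6.9]
[316.74002 135.82   ] [679.8 -25. ]
[403.68002 148.23999] [ 646.4 -219. ]
[392.04 229.72] [ 464.7 -185. ]
sides [np.float64(194.7), np.float64(185.0), np.float64(196.9), np.float64(184.9)]
fit 1.82 -0.1743 [ 597.6 -148.1]
disc 342.6205035971223 267.3681055155875 278.0 d~ 40.99997311163409 [385.58295672 -70.09129778] stage [-222.32750943   40.08691104]
disc 383.01630434782606 255.44746376811594 276.0 d~ 40.85222498025119 [ 408.89175085 -158.9474624 ] stage [-183.9654575  -43.3820703]
disc 128.70289855072463 229.24462768615692 2001.0 d~ 109.99798212839487 [481.14174117 392.76552534] stage [-208.46827226  512.50181507]
disc 371.07297830374756 198.81591058514132 507.0 d~ 55.36880540545165 [ 533.17280114 -137.93980268] stage [-65.20914761  -1.14417158]
disc 273.09555555555556 191.41333333333333 225.0 d~ 36.885224660244816 [555.31024837  76.28864535] stage [-80.55089784 213.67790646]
```

View pics/ov.png

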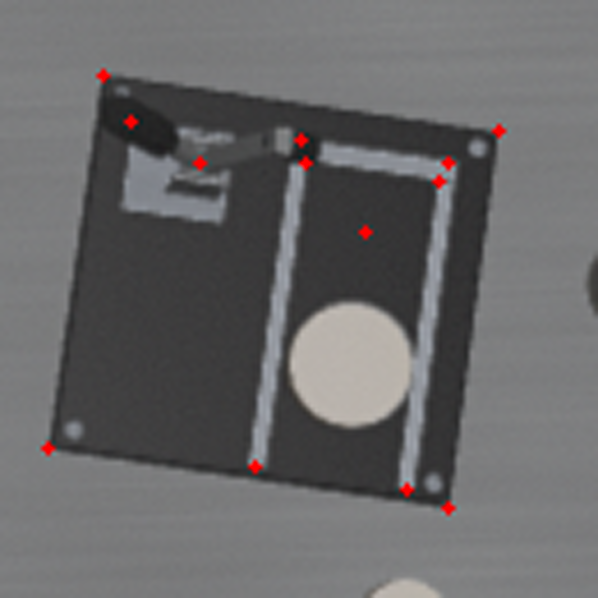

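View pics/ov2.png

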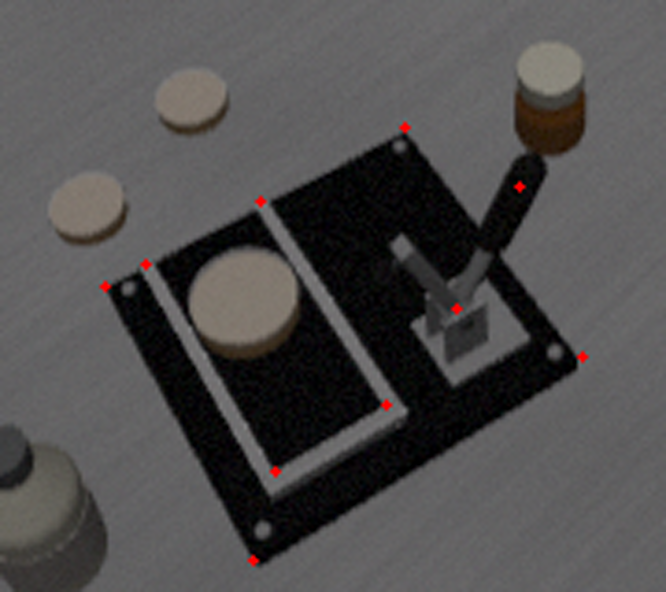

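The stage fit is consistent: sides of 195 × 185 mm, origin (597.6, -148.1), yaw -0.174. The overlays match in both views. The dish is at stage (-65, -1), 65 mm short of home, which is within the stated 50 to 85. Next I work out the clearances and the approach.

```bash
cat >> h.py <<'E'
Y0=-0.1743;O=np.array([597.6,-148.1]);RS=np.array([[np.cos(Y0),-np.sin(Y0)],[np.sin(Y0),np.cos(Y0)]])
from scipy.spatial.transform import Rotation as Ro
def st():
    s=observe();p=np.array(s['eef_pos']);R=Ro.from_euler('xyz',s['eef_rot']).as_matrix()
    return s,p,R
def goto(sx,sy,z,rel=None):
    s,p,R=st();w=np.array([*(RS@[sx,sy]+O),z]);d=R.T@(w-p)
    yaw=s['eef_rot'][2]
    sp=RS.T@(p[:2]-O)
    print('t',round(s['clock'],2),'stage pos',sp.round(1),'z',p[2].round(1),'relyaw',round(yaw-Y0,3),'F',np.round(s['ft_force'],1),'gap',round(s['finger_gap'],1))
    print(' tool shift',d.round(1),'turn',None if rel is None else round(-(rel-(yaw-Y0)),3), 'world',w.round(0))
E
python3 - <<'E'
from h import *
for n,u,v,z in (("top",450,176,115),("top",440,181,60),("scene",150,375,20),("top",273,191,62)):
    w=ray(n,u,v,z)[:2];print(n,w,RS.T@(w-O))
goto(-125,0,250,0.2)
goto(-125,0,105,0.2)
E
```

```text
top [ 568.77436116 -286.08738607] [  -4.45927272 -140.89553242]
top [ 565.27254    -282.60384173] [  -8.51214693 -138.07205171]
scene [ 566.33565241 -288.72142078] [  -6.40423948 -143.9125746 ]
top [553.25069865  76.47447349] [-82.62276107 213.48075798]
t 0.1 stage pos [-343.6 -492.9] z 301.8 relyaw 0.468 F [ 1.   0.4 -0.7] gap 93.1
 tool shift [ 417.5 -341.1   52.4] turn 0.268 world [ 474. -126.  250.]
t 0.1 stage pos [-343.6 -492.9] z 301.8 relyaw 0.468 F [ 1.   0.4 -0.7] gap 93.1
 tool shift [ 417.5 -340.9  197.4] turn 0.268 world [ 474. -126.  105.]
```

Request:
arm_command:
  commands:
    - [[30,-25,0,0],[30,-25,0,0],[30,-25,0,0],[30,-25,0,0],[30,-25,0,0]]
  jaw: 0
  newtons: 10

```text
clock: 0.52
eef_pos: [279.2, -409.4, 296.7]
eef_rot: [-3.133, 0.002, 0.283]
ft_force: [1.5, -1.3, -0.1]
finger_gap: 64.4
```

Request:
arm_command:
  commands:
    - [[30,-25,0,0],[30,-25,0,0],[30,-25,0,0],[30,-25,0,0],[30,-25,0,0]]

```text
clock: 0.93
eef_pos: [390.5, -238.2, 295.4]
eef_rot: [-3.131, 0.003, 0.281]
ft_force: [1.0, -0.7, 0.4]
finger_gap: 31.1
```

```bash
python3 -c "
from h import *
goto(-125,0,200,0.2)"
```

```text
t 0.93 stage pos [-188.3 -124.6] z 295.4 relyaw 0.455 F [ 1.  -0.7  0.4] gap 31.1
 tool shift [111.9 -83.1  95.9] turn 0.255 world [ 474. -126.  200.]
```

Request:
arm_command:
  commands:
    - [[22,-17,14,0],[22,-17,14,0],[22,-17,14,0],[22,-17,14,0],[10,-8,6,0.06]]

```text
clock: 1.35
eef_pos: [468.0, -127.2, 233.3]
eef_rot: [-3.133, -0.0, 0.226]
ft_force: [-0.1, -0.3, 0.1]
finger_gap: 1.0
```

Request:
arm_command:
  commands:
    - [[0,0,0,0.1],[0,0,0,0.1],[0,0,0,0],[0,0,0,0],[0,0,0,0]]

```text
clock: 1.77
eef_pos: [467.4, -121.8, 228.2]
eef_rot: [-3.129, 0.009, 0.027]
ft_force: [-0.6, 0.3, 0.6]
finger_gap: 0.4
```

```bash
python3 -c "
from h import *
goto(-125,0,106,0.2)"
```

```text
t 1.77 stage pos [-132.8    3.3] z 228.2 relyaw 0.202 F [-0.6  0.3  0.6] gap 0.4
 tool shift [  8.1   6.3 122.1] turn 0.002 world [ 474. -126.  106.]
```

Request:
arm_command:
  commands:
    - [[1,1,25,0],[1,1,25,0],[1,1,25,0],[1,1,18,0],[0,0,5,0]]

```text
clock: 2.18
eef_pos: [473.3, -127.7, 131.5]
eef_rot: [-3.133, -0.001, 0.039]
ft_force: [-0.4, -0.5, -0.5]
finger_gap: 0.4
```

```bash
python3 -c "
from h import *
goto(-110,0,106,0.2)
im,_=get_image('top');cv2.imwrite('pics/t1.png',cv2.resize(im[110:300,280:480],None,fx=3,fy=3))
im,_=get_image('scene');cv2.imwrite('pics/s1.png',cv2.resize(im[200:400,100:330],None,fx=3,fy=3))
"
```

```text
t 2.18 stage pos [-125.9   -1.4] z 131.5 relyaw 0.213 F [-0.4 -0.5 -0.5] gap 0.4
 tool shift [15.9  2.2 25.5] turn 0.013 world [ 489. -129.  106.]
```

View pics/s1.png

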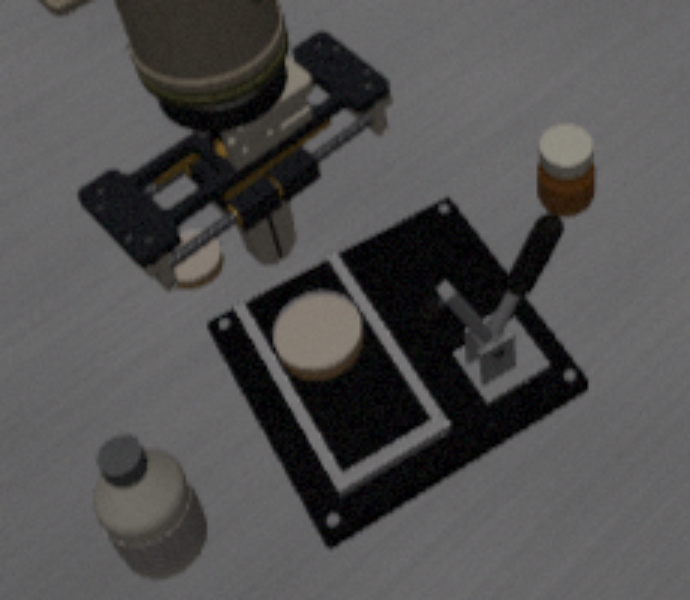

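The closed fingers are at about (268,245), behind the dish at about (318,335), lined up with the channel mouth. The clamp is open and the bottle is clear. Now I lower the fingers.

Request:
arm_command:
  commands:
    - [[0,0,11,0],[0,0,8,0],[0,0,3,0],[0,0,0,0],[0,0,0,0]]

```text
clock: 2.7
eef_pos: [476.5, -129.0, 113.9]
eef_rot: [-3.137, -0.008, 0.04]
ft_force: [0.8, -0.9, 0.7]
finger_gap: 0.6
```

```bash
python3 -c "
from h import *
goto(-37.5,0,106,0.2)"
```

```text
t 2.7 stage pos [-122.6   -2.2] z 113.9 relyaw 0.214 F [ 0.8 -0.9  0.7] gap 0.6
 tool shift [83.6 16.   8.5] turn 0.014 world [ 561. -142.  106.]
```

Request:
arm_command:
  commands:
    - [[3,0.6,3,0],[3,0.6,2,0],[3,0.6,1,0],[3,0.6,0,0],[3,0.6,0,0]]

```text
clock: 3.12
eef_pos: [493.9, -131.8, 109.1]
eef_rot: [-3.138, -0.011, 0.04]
ft_force: [0.6, 0.3, 0.0]
finger_gap: 0.2
```

```bash
python3 -c "
from h import *
goto(-37.5,0,106,0.2)"
```

```text
t 3.12 stage pos [-105.    -1.9] z 109.1 relyaw 0.214 F [0.6 0.3 0. ] gap 0.2
 tool shift [66.3 12.5  3.8] turn 0.014 world [ 561. -142.  106.]
```

Request:
arm_command:
  commands:
    - [[3,0.6,0.5,0],[3,0.6,0.5,0],[3,0.6,0,0],[3,0.6,0,0],[3,0.6,0,0]]

```text
clock: 3.53
eef_pos: [510.9, -134.4, 108.2]
eef_rot: [-3.138, -0.01, 0.04]
ft_force: [-0.7, 1.0, 0.5]
finger_gap: 0.6
```

Request:
arm_command:
  commands:
    - [[3,0.6,0,0],[3,0.6,0,0],[3,0.6,0,0],[3,0.6,0,0],[3,0.6,0,0]]

```text
clock: 3.95
eef_pos: [527.4, -137.2, 108.3]
eef_rot: [-3.138, -0.01, 0.04]
ft_force: [-0.6, -0.4, 0.4]
finger_gap: 0.3
```

```bash
python3 -c "
from h import *
im,_=get_image('scene');cv2.imwrite('pics/s2.png',cv2.resize(im[200:400,100:330],None,fx=3,fy=3))
goto(-37.5,0,106,0.2)"
```

```text
t 4.0 stage pos [-70.4  -1.5] z 108.5 relyaw 0.214 F [-0.2 -0.2  1.1] gap 0.4
 tool shift [32.5  5.5  2.8] turn 0.014 world [ 561. -142.  106.]
```

View pics/s2.png

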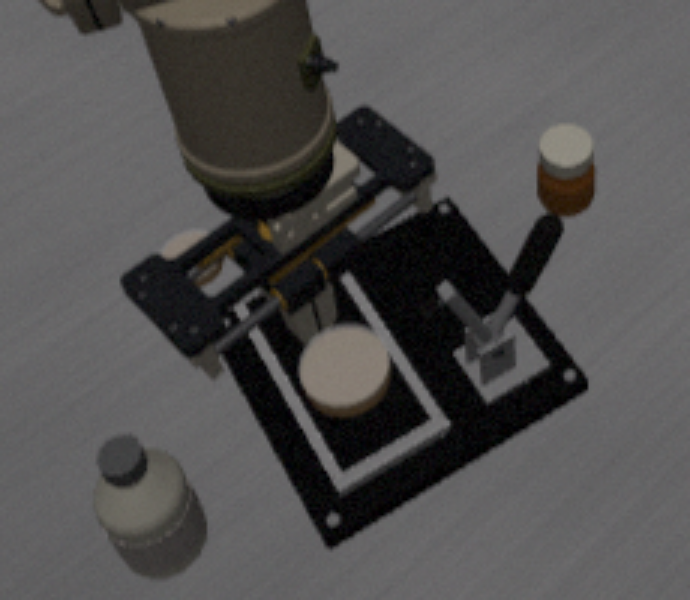

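The dish has slid to about (345,370) with the fingers against its back, and it lies flat. I continue, more slowly near the end.

Request:
arm_command:
  commands:
    - [[3,0.5,0.3,0],[3,0.5,0.3,0],[3,0.5,0,0],[3,0.5,0,0],[3,0.5,0,0]]

```text
clock: 4.42
eef_pos: [543.1, -140.0, 107.8]
eef_rot: [-3.139, -0.007, 0.04]
ft_force: [-4.2, -1.3, 2.4]
finger_gap: 0.6
```

Request:
arm_command:
  commands:
    - [[2,0.4,0,0],[2,0.4,0,0],[1.5,0.3,0,0],[1.5,0.3,0,0],[1,0.2,0,0]]

```text
clock: 4.83
eef_pos: [552.3, -141.7, 107.8]
eef_rot: [-3.139, -0.007, 0.04]
ft_force: [-3.2, -0.4, 2.6]
finger_gap: 0.7
```

```bash
python3 -c "
from h import *
goto(-37.5,0,106,0.2)"
```

```text
t 4.83 stage pos [-45.8  -1.6] z 107.8 relyaw 0.214 F [-3.2 -0.4  2.6] gap 0.7
 tool shift [8.4 0.2 1.9] turn 0.014 world [ 561. -142.  106.]
```

Request:
arm_command:
  commands:
    - [[1.5,0,0,0],[1.5,0,0,0],[1.5,0,0,0],[1.5,0,0,0],[1,0,0,0]]

```text
clock: 5.25
eef_pos: [557.9, -142.5, 107.9]
eef_rot: [-3.14, -0.002, 0.039]
ft_force: [-4.9, -1.5, 3.7]
finger_gap: 0.4
```

```bash
python3 -c "
from h import *
goto(-37.5,0,106,0.2)"
```

```text
t 5.25 stage pos [-40.1  -1.4] z 107.9 relyaw 0.214 F [-4.9 -1.5  3.7] gap 0.4
 tool shift [ 2.8 -0.8  1.9] turn 0.014 world [ 561. -142.  106.]
```

Request:
arm_command:
  commands:
    - [[1.2,0,0,0],[1.2,0,0,0],[1.2,0,0,0],[1.2,0,0,0],[1.2,0,0,0]]

```text
clock: 5.67
eef_pos: [560.5, -142.8, 107.8]
eef_rot: [-3.14, 0.008, 0.039]
ft_force: [-10.4, -0.9, 9.3]
finger_gap: 0.6
```

```bash
python3 -c "
from h import *
goto(-37.5,0,106,0.2)"
```

```text
t 5.67 stage pos [-37.4  -1.2] z 107.8 relyaw 0.214 F [-10.4  -0.9   9.3] gap 0.6
 tool shift [ 0.2 -1.2  1.8] turn 0.014 world [ 561. -142.  106.]
```

```bash
python3 -c "
from h import *
im,_=get_image('scene');cv2.imwrite('pics/s3.png',cv2.resize(im[260:380,150:310],None,fx=5,fy=5,interpolation=cv2.INTER_CUBIC))
"
```

```text
(no output)
```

View pics/s3.png

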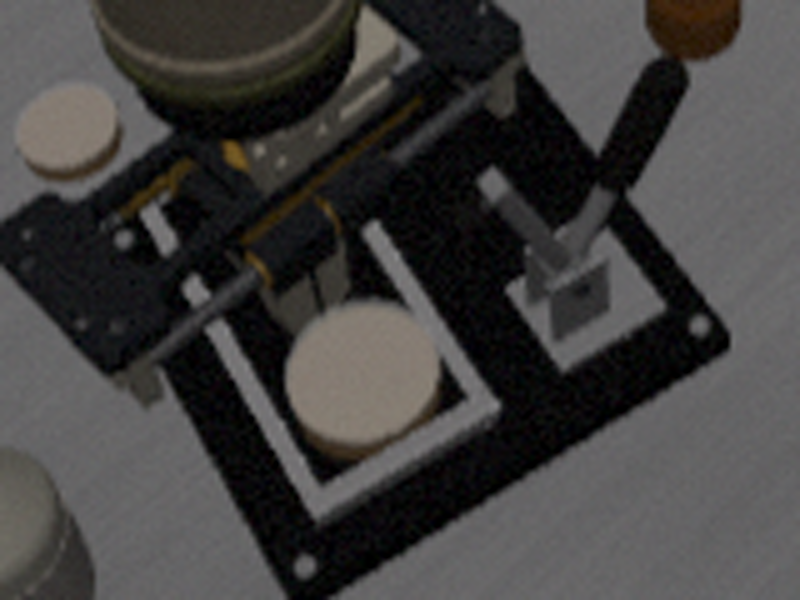

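```bash
python3 -c "
from h import *
im=cv2.imread('pics/s3.png')
m=(im[:,:,2]>135).astype(np.uint8)*255
m[:,:270]=0;m[:300]=0
m=cv2.morphologyEx(m,cv2.MORPH_OPEN,np.ones((25,25)))
cs,_=cv2.findContours(m,0,2);c=max(cs,key=cv2.contourArea);e=cv2.fitEllipse(c);print(e)
u=(e[0][0]+.5)/5-.5+150;v=(e[0][1]+.5)/5-.5+260
print(RS.T@(ray('scene',u,v,33)[:2]-O))
# reference: same on the initial picture, top said -65.2,-1.1
im=cv2.imread('pics/scene0.png')[260:380,150:310];im=cv2.resize(im,None,fx=5,fy=5,interpolation=cv2.INTER_CUBIC)
m=(im[:,:,2]>135).astype(np.uint8)*255
m[:,400:]=0;m[:150]=0;m[:,:195]=0
m=cv2.morphologyEx(m,cv2.MORPH_OPEN,np.ones((25,25)))
cs,_=cv2.findContours(m,0,2);c=max(cs,key=cv2.contourArea);e=cv2.fitEllipse(c);print(e)
u=(e[0][0]+.5)/5-.5+150;v=(e[0][1]+.5)/5-.5+260
print(RS.T@(ray('scene',u,v,33)[:2]-O))
"
```

```text
Traceback (most recent call last):
ValueError: max() iterable argument is empty
```

```bash
python3 -c "
from h import *
def f(im,x0,x1,y0):
    b,r=im[:,:,0].astype(int),im[:,:,2].astype(int)
    print(im[400,360],im[330,300])
    m=((r>110)&(r-b>8)).astype(np.uint8)*255
    m[:,:x0]=0;m[:y0]=0;m[:,x1:]=0
    m=cv2.morphologyEx(m,cv2.MORPH_OPEN,np.ones((21,21)))
    cs,_=cv2.findContours(m,0,2);c=max(cs,key=cv2.contourArea);e=cv2.fitEllipse(c);print(np.round(np.hstack([e[0],e[1],e[2]]),1))
    u=(e[0][0]+.5)/5-.5+150;v=(e[0][1]+.5)/5-.5+260
    print(RS.T@(ray('scene',u,v,33)[:2]-O))
f(cv2.imread('pics/s3.png'),270,800,280)
im=cv2.imread('pics/scene0.png')[260:380,150:310];im=cv2.resize(im,None,fx=5,fy=5,interpolation=cv2.INTER_CUBIC)
f(im,195,400,150)
"
```

```text
[116 124 132] [61 66 68]
[362.4 372.9 130.7 151.6  67.2]
[2.1955923  0.82224385]
[ 8 10 11] [19 27 37]
[279.  252.1 116.6 145.   68.3]
[-63.25997971  -2.0100375 ]
```

The vision estimate puts the dish at stage x ≈ +2. The same method read 2 mm high at the start, so it is about 0. The push force also rose to 10 N at the predicted end position, so the dish is home. I back off and rise.

Request:
arm_command:
  commands:
    - [[-5,0,0,0],[-15,0,0,0],[-20,0,-5,0],[-15,0,-25,0],[0,0,-40,0]]

```text
clock: 6.13
eef_pos: [500.5, -141.9, 169.9]
eef_rot: [-3.131, 0.018, 0.04]
ft_force: [0.5, 0.0, -0.8]
finger_gap: 0.3
```

Request:
arm_command:
  commands:
    - [[0,0,-40,0.12],[0,0,-40,0.12],[0,0,-40,0.12],[0,0,-20,0.12],[0,0,0,0.12]]

```text
clock: 6.55
eef_pos: [503.6, -142.0, 323.4]
eef_rot: [-3.137, 0.009, -0.578]
ft_force: [0.1, 0.1, 0.5]
finger_gap: 0.5
```

```bash
python3 -c "
from h import *
goto(16,180,250,-1.5708)
def f(im,x0,x1,y0):
    b,r=im[:,:,0].astype(int),im[:,:,2].astype(int)
    m=((r>110)&(r-b>8)).astype(np.uint8)*255
    m[:,:x0]=0;m[:y0]=0;m[:,x1:]=0
    m=cv2.morphologyEx(m,cv2.MORPH_OPEN,np.ones((21,21)))
    cs,_=cv2.findContours(m,0,2);c=max(cs,key=cv2.contourArea);e=cv2.fitEllipse(c);print(np.round(np.hstack([e[0],e[1],e[2]]),1))
    u=(e[0][0]+.5)/5-.5+150;v=(e[0][1]+.5)/5-.5+260
    print(RS.T@(ray('scene',u,v,33)[:2]-O))
im,_=get_image('scene');im=cv2.resize(im[260:380,150:310],None,fx=5,fy=5,interpolation=cv2.INTER_CUBIC)
cv2.imwrite('pics/s4.png',im)
f(im,270,800,280)
"
```

```text
t 6.55 stage pos [-93.6 -10.2] z 323.4 relyaw -0.404 F [0.1 0.1 0.5] gap 0.5
 tool shift [  26.7 -217.7   74.1] turn 1.167 world [645.  26. 250.]
[362.2 373.1 130.5 152.   66.5]
[2.23268876 0.74633875]
```

View pics/s4.png

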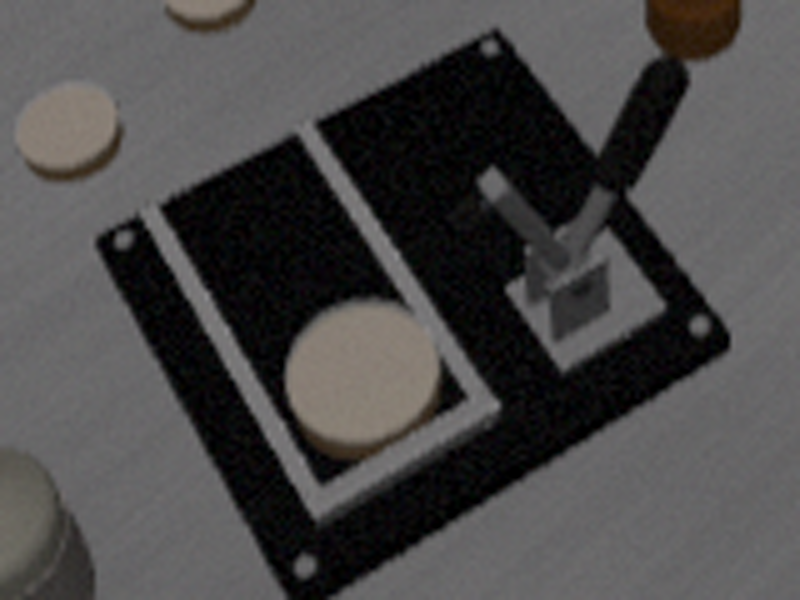

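The dish (centre at crop (362,373)) stays against the stop bar with the fingers away, and the clamp is still open. I turn the rest of the way and move to the far side of the handle.

Request:
arm_command:
  commands:
    - [[0,0,0,0.12],[0,0,0,0.12],[0,0,0,0.12],[0,0,0,0.12],[0,0,0,0.12]]

```text
clock: 7.02
eef_pos: [504.5, -140.5, 320.5]
eef_rot: [-3.139, 0.011, -1.182]
ft_force: [1.0, 0.5, 0.1]
finger_gap: 0.1
```

Request:
arm_command:
  commands:
    - [[0,0,0,0.12],[0,0,0,0.12],[0,0,0,0.12],[0,0,0,0.12],[0,0,0,0.1]]

```text
clock: 7.43
eef_pos: [468.2, -205.0, 310.2]
eef_rot: [-3.113, 0.087, -1.65]
ft_force: [-0.1, 0.5, 0.2]
finger_gap: 0.3
```

```bash
python3 -c "
from h import *
goto(16,180,290,-1.5708)"
```

```text
t 7.43 stage pos [-117.6  -78.5] z 310.2 relyaw -1.475 F [-0.1  0.5  0.2] gap 0.3
 tool shift [-241.9 -156.3   46. ] turn 0.095 world [645.  26. 290.]
```

```bash
python3 -c "
from h import *
s=observe();print(s['q'],s['joint_vel'])"
```

```text
[-0.56551816 -0.11153738  1.72028875  0.09065551  1.54808131  2.65348864] [-0.73526011 -0.11235236  0.1866788   0.30209132 -0.01967847  0.00103029]
```

Joint 6 has run up against the edge of its range (2.65), so I turn back the other way. The half-turned pose works equally well, with q6 near 0.2.

Request:
arm_command:
  commands:
    - [[0,0,0,-0.12],[0,0,0,-0.12],[0,0,0,-0.12],[0,0,0,-0.12],[0,0,0,-0.12]]

```text
clock: 7.85
eef_pos: [464.3, -208.8, 303.2]
eef_rot: [-3.066, 0.06, -1.03]
ft_force: [0.9, 0.5, -0.2]
finger_gap: 0.4
```

```bash
python3 -c "
from h import *
goto(16,180,290,1.57)
s,p,R=st();print(s['q'],s['eef_rot'],'toolz',R[:,2].round(3),'in stage',(RS.T@R[:2,2]).round(3))"
```

```text
t 7.85 stage pos [-120.7  -82.9] z 303.2 relyaw -0.856 F [ 0.9  0.5 -0.2] gap 0.4
 tool shift [-108.  -273.3   40.4] turn -2.426 world [645.  26. 290.]
[-0.57780863 -0.10949584  1.73134272  0.0938267   1.54100934  2.02169432] [-3.06649361  0.06006491 -1.0302438 ] toolz [ 0.034  0.09  -0.995] in stage [0.017 0.094]
```

Request:
arm_command:
  commands:
    - [[0,0,-1,-0.12],[0,0,-1,-0.12],[0,0,-1,-0.12],[0,0,-1,-0.12],[0,0,-1,-0.12]]

```text
clock: 8.27
eef_pos: [463.5, -207.5, 301.7]
eef_rot: [-3.042, 0.01, -0.406]
ft_force: [0.4, 0.8, -0.3]
finger_gap: 0.5
```

Request:
arm_command:
  commands:
    - [[0,0,-1,-0.12],[0,0,-1,-0.12],[0,0,-1,-0.12],[0,0,-1,-0.12],[0,0,-1,-0.12]]

```text
clock: 8.68
eef_pos: [463.1, -205.9, 300.7]
eef_rot: [-3.049, -0.05, 0.216]
ft_force: [0.3, 0.7, -0.5]
finger_gap: 0.3
```

Request:
arm_command:
  commands:
    - [[0,0,-1,-0.12],[0,0,-1,-0.12],[0,0,-1,-0.12],[0,0,-1,-0.12],[0,0,-1,-0.12]]

```text
clock: 9.1
eef_pos: [462.6, -204.3, 299.7]
eef_rot: [-3.091, -0.096, 0.841]
ft_force: [-0.4, 0.6, 0.5]
finger_gap: 0.9
```

Request:
arm_command:
  commands:
    - [[0,0,-1,-0.12],[0,0,-1,-0.12],[0,0,-1,-0.1],[0,0,-1,0],[0,0,-1,0]]

```text
clock: 9.52
eef_pos: [462.0, -202.9, 299.0]
eef_rot: [-3.125, -0.112, 1.21]
ft_force: [0.4, 0.6, -0.1]
finger_gap: 0.6
```

```bash
python3 -c "
from h import *
goto(16,190,290,1.57)
s,p,R=st();print(s['q'],s['eef_rot'],'toolz',R[:,2].round(3),'in stage',(RS.T@R[:2,2]).round(3))"
```

```text
t 9.52 stage pos [-124.   -77.5] z 299.0 relyaw 1.385 F [ 0.4  0.6 -0.1] gap 0.6
 tool shift [285.9  88.8  39.7] turn -0.185 world [646.  36. 290.]
[-0.57722716 -0.10558476  1.73629194  0.10564958  1.55188566 -0.22201629] [-3.12457879 -0.11196283  1.21046459] toolz [ 0.023  0.111 -0.994] in stage [0.004 0.113]
```

Request:
arm_command:
  commands:
    - [[34,11,3,0],[34,11,3,0],[34,11,3,0],[34,11,3,0],[34,11,3,0]]

```text
clock: 9.93
eef_pos: [575.2, -63.8, 299.7]
eef_rot: [-3.122, -0.11, 1.187]
ft_force: [0.0, 0.2, 0.1]
finger_gap: 0.3
```

```bash
python3 -c "
from h import *
goto(16,190,280,1.57)"
```

```text
t 9.93 stage pos [-36.7  79.1] z 299.7 relyaw 1.361 F [0.  0.2 0.1] gap 0.3
 tool shift [116.6  29.1  32.2] turn -0.209 world [646.  36. 280.]
```

Request:
arm_command:
  commands:
    - [[34,8,4,0],[34,8,4,0],[32,8,4,0],[0,0,0,-0.09],[0,0,0,-0.09]]

```text
clock: 10.35
eef_pos: [640.3, 33.2, 294.7]
eef_rot: [-3.14, -0.115, 1.364]
ft_force: [-0.4, -0.4, -0.7]
finger_gap: 0.5
```

```bash
python3 -c "
from h import *
goto(16,185,205,1.57)
s,p,R=st();t=p+84*R[:,2];print('tip stage',RS.T@(t[:2]-O),t[2],'toolz stage',RS.T@R[:2,2])
im,_=get_image('scene');cv2.imwrite('pics/s5.png',cv2.resize(im[160:380,140:370],None,fx=3,fy=2.7))"
```

```text
t 10.35 stage pos [ 10.6 185.9] z 294.7 relyaw 1.538 F [-0.4 -0.4 -0.7] gap 0.5
 tool shift [-11.1   5.6  89. ] turn -0.032 world [645.  31. 205.]
tip stage [ 10.7268929  195.59825463] 211.27166988378048 toolz stage [0.00189877 0.11509283]
```

View pics/s5.png

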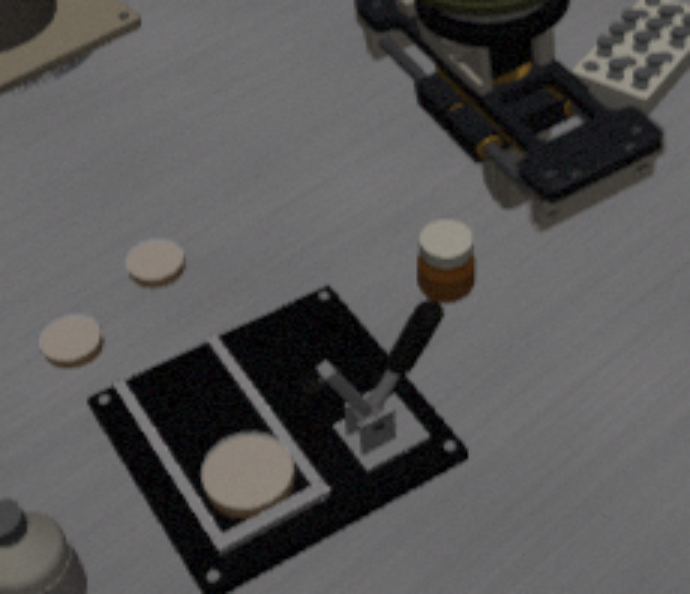

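The gripper is high above and beyond the handle (handle tip at about (428,312)), and the jar at (445,260) is well below. I lower to tip height about 118.

Request:
arm_command:
  commands:
    - [[-3,1,22,0],[-3,1,22,0],[-3,1,20,0],[-2,1,14,0],[0,1,4,0]]

```text
clock: 10.82
eef_pos: [645.6, 31.6, 209.8]
eef_rot: [3.141, -0.117, 1.354]
ft_force: [-0.8, -0.3, -0.3]
finger_gap: 0.4
```

```bash
python3 -c "
from h import *
goto(16,155,200,1.57)
s,p,R=st();t=p+84*R[:,2];print('tip stage',RS.T@(t[:2]-O),t[2],'toolz stage',RS.T@R[:2,2])"
```

```text
t 10.82 stage pos [ 16.2 185.3] z 209.8 relyaw 1.528 F [-0.8 -0.3 -0.3] gap 0.4
 tool shift [-31.2   1.1   6.2] turn -0.042 world [640.   2. 200.]
tip stage [ 16.64058354 195.08146494] 126.4078021881386 toolz stage [0.00571992 0.11692135]
```

Request:
arm_command:
  commands:
    - [[-6,0,1,0],[-6,0,1,0],[-6,0,1,0],[-6,0,0,0],[-6,0,0,0]]

```text
clock: 11.23
eef_pos: [638.7, 0.3, 203.8]
eef_rot: [3.142, -0.118, 1.347]
ft_force: [1.1, 0.5, -0.4]
finger_gap: 0.4
```

```bash
python3 -c "
from h import *
goto(16,75,203,1.57)
s,p,R=st();t=p+84*R[:,2];print('tip stage',RS.T@(t[:2]-O),t[2],'toolz stage',RS.T@R[:2,2])"
```

```text
t 11.23 stage pos [ 14.7 153.2] z 203.8 relyaw 1.522 F [ 1.1  0.5 -0.4] gap 0.4
 tool shift [-77.6   5.1  -8.4] turn -0.048 world [626. -77. 203.]
tip stage [ 15.19815716 163.07102556] 120.33753989537801 toolz stage [0.00583863 0.11719974]
```

Tip z is 120 and stage x is 15, lined up with the handle. Now the push in -y.

Request:
arm_command:
  commands:
    - [[-6,0.4,-0.8,0],[-6,0.4,-0.8,0],[-6,0.4,-0.8,0],[-6,0.4,-0.8,0],[-6,0.4,-0.8,0]]

```text
clock: 11.65
eef_pos: [636.7, -29.6, 211.6]
eef_rot: [3.132, -0.127, 1.348]
ft_force: [-2.7, 6.4, 6.1]
finger_gap: 0.5
```

```bash
python3 -c "
from h import *
goto(16,75,203,1.57)
s,p,R=st();t=p+84*R[:,2];print('tip stage',RS.T@(t[:2]-O),t[2],'toolz stage',RS.T@R[:2,2])
im,_=get_image('scene');cv2.imwrite('pics/s6.png',cv2.resize(im[160:380,140:370],None,fx=3,fy=2.7))"
```

```text
t 11.65 stage pos [ 17.9 123.5] z 211.6 relyaw 1.523 F [-2.7  6.4  6.1] gap 0.5
 tool shift [-49.2   0.4   2.4] turn -0.047 world [626. -77. 203.]
tip stage [ 19.2490529  134.09206738] 128.33158720098973 toolz stage [0.0159685  0.12631818]
```

View pics/s6.png

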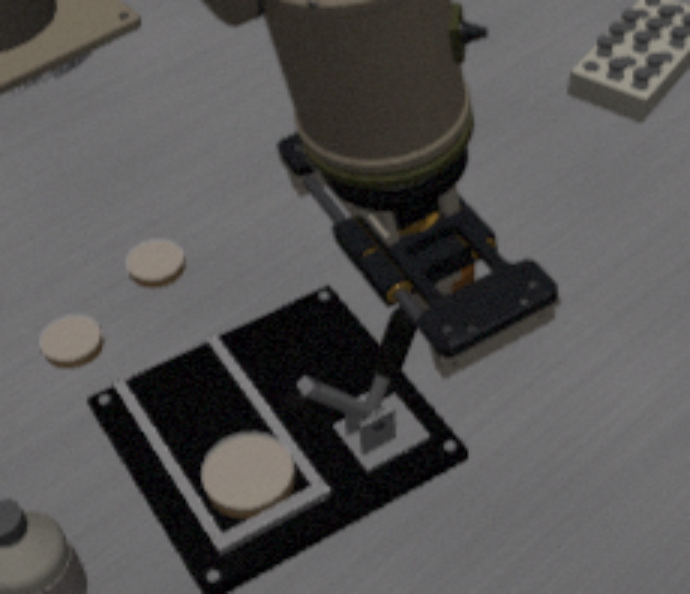

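The handle is moving (top at (400,315)) and the arm is coming down at (310,388), with about 9 N of force. I continue, correcting the slight rise.

Request:
arm_command:
  commands:
    - [[-6,0,1,0],[-6,0,1,0],[-6,0,1,0],[-6,0,1,0],[-6,0,0.5,0]]

```text
clock: 12.12
eef_pos: [633.3, -59.0, 210.2]
eef_rot: [3.12, -0.132, 1.351]
ft_force: [0.1, 2.4, 2.4]
finger_gap: 0.5
```

```bash
python3 -c "
from h import *
goto(16,75,203,1.57)
s,p,R=st();t=p+84*R[:,2];print('tip stage',RS.T@(t[:2]-O),t[2],'toolz stage',RS.T@R[:2,2])"
```

```text
t 12.12 stage pos [19.7 94. ] z 210.2 relyaw 1.525 F [0.1 2.4 2.4] gap 0.5
 tool shift [-19.9  -3.    4.6] turn -0.045 world [626. -77. 203.]
tip stage [ 22.05129179 104.95648871] 126.96478929418896 toolz stage [0.02740527 0.13075089]
```

Request:
arm_command:
  commands:
    - [[-5,-0.8,0.8,0],[-5,-0.8,0.8,0],[-5,-0.8,0.5,0],[-5,-0.8,0.5,0],[-4,-0.8,0,0]]

```text
clock: 12.53
eef_pos: [622.1, -85.7, 201.5]
eef_rot: [3.123, -0.129, 1.349]
ft_force: [0.5, 0.1, -0.5]
finger_gap: 0.6
```

```bash
python3 -c "
from h import *
goto(16,75,203,1.57)
s,p,R=st();t=p+84*R[:,2];print('tip stage',RS.T@(t[:2]-O),t[2])
im,_=get_image('scene');cv2.imwrite('pics/s7.png',cv2.resize(im[160:380,140:370],None,fx=3,fy=2.7))"
```

```text
t 12.53 stage pos [13.3 65.7] z 201.5 relyaw 1.523 F [ 0.5  0.1 -0.5] gap 0.6
 tool shift [ 9.5  2.3 -0.2] turn -0.047 world [626. -77. 203.]
tip stage [15.32129328 76.45626797] 118.26060235475715
```

View pics/s7.png

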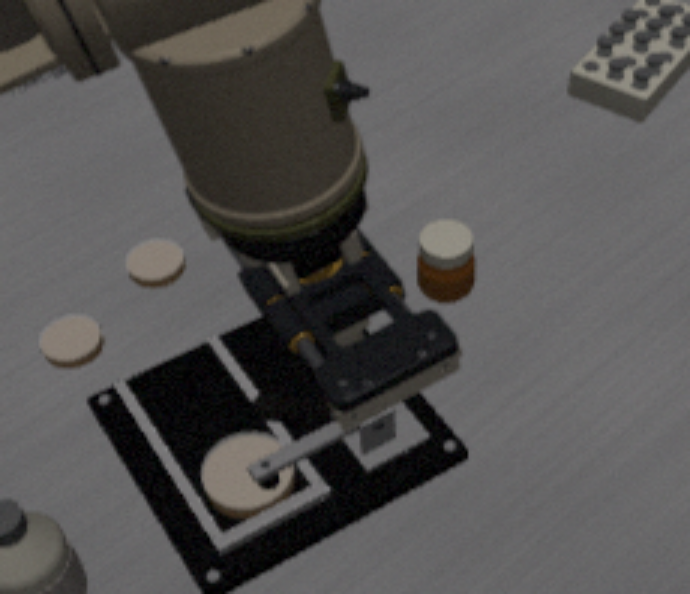

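The clamp has snapped over: the arm is down with its pad on the lid at about (265,475), and force is near zero. I take the hand away, back (+y) and up.

Request:
arm_command:
  commands:
    - [[10,0,0,0],[20,0,-5,0],[20,0,-25,0],[10,0,-38,0],[10,0,-38,0]]

```text
clock: 13.0
eef_pos: [627.5, -28.3, 304.9]
eef_rot: [-3.136, -0.128, 1.341]
ft_force: [0.8, -0.3, -1.2]
finger_gap: 0.5
```

Request:
arm_command:
  commands:
    - [[30,15,-10,0],[30,15,0,0],[30,15,0,0],[20,10,0,0],[0,0,0,0]]

```text
clock: 13.42
eef_pos: [711.1, 73.6, 345.9]
eef_rot: [3.128, -0.133, 1.344]
ft_force: [0.6, -0.1, -0.6]
finger_gap: 0.5
```

Request:
arm_command:
  commands:
    - [[0,0,-1,0],[0,0,-1,0],[0,0,-1,0],[0,0,-1,0],[0,0,-1,0]]

```text
clock: 13.83
eef_pos: [709.6, 74.4, 350.0]
eef_rot: [3.131, -0.131, 1.346]
ft_force: [0.7, 0.8, -0.2]
finger_gap: 0.8
```

```bash
python3 -c "
from h import *
goto(16,75,203,1.57)
im,_=get_image('scene');cv2.imwrite('pics/s8.png',cv2.resize(im[240:390,130:320],None,fx=4,fy=4,interpolation=cv2.INTER_CUBIC))
im,_=get_image('top');cv2.imwrite('pics/t8.png',im)"
```

```text
t 13.83 stage pos [ 71.7 238.6] z 350.0 relyaw 1.52 F [ 0.7  0.8 -0.2] gap 0.8
 tool shift [-184.   -48.6  123.4] turn -0.05 world [626. -77. 203.]
```

View pics/s8.png

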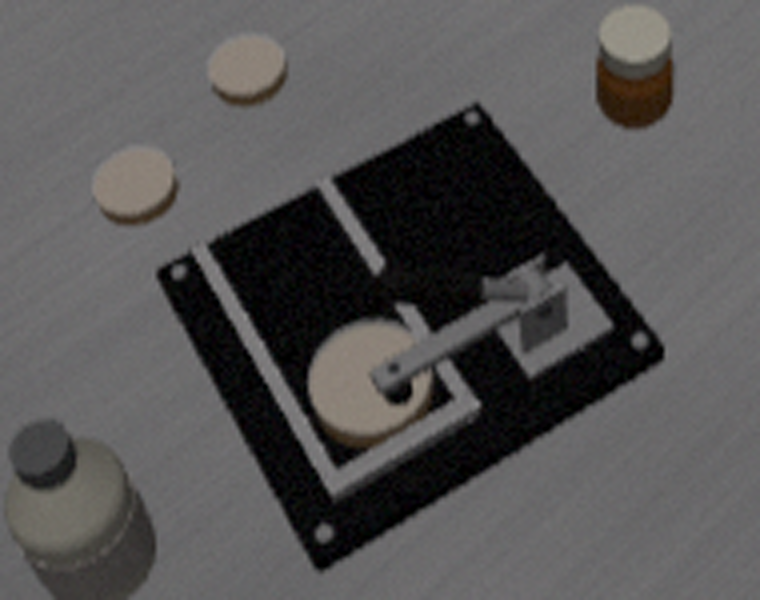

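View pics/t8.png

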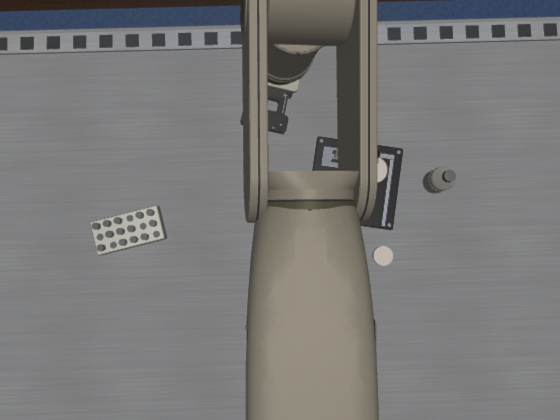

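The dish is against the stop with the pad on its lid at (400,385), and the handle leans over the dish (dark bar from (495,285) to (380,285)). I check the handle tip against the lock angle, then hand in.

```bash
python3 -c "
from h import *
for a in (.6,.75):
  w=RS@np.array([16,85-107*np.sin(a)])+O;u,v=proj('scene',[*w,52+107*np.cos(a)]);print(a,(u-130)*4,(v-240)*4)
im=cv2.imread('pics/s8.png');g=cv2.convertScaleAbs(im,alpha=5);cv2.imwrite('pics/s8b.png',g[200:460,280:640])
im=cv2.resize(cv2.imread('pics/s8.png'),None,fx=1,fy=1)
"
```

```text
0.6 404.1412038147017 252.604604103753
0.75 381.0424019673833 279.0430605663216
```

View pics/s8b.png

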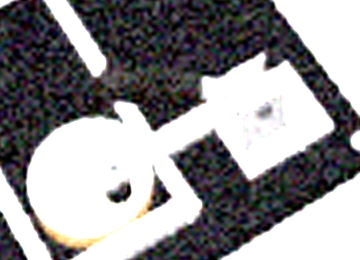

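The rail is hidden by the handle around (380–400, 270–300). That matches the predicted tip (381,279) at 0.75 rad lean, so the clamp is locked.

```bash
python3 -c "
from h import *
s=observe();print(s['clock'],s['ft_force'],s['joint_vel'].round(3));print(finish_job())"
```

```text
13.9333 [-0.40189146  0.46800482 -0.01210615] [ 0.003  0.005 -0.004  0.001 -0.004  0.001]
the job is handed in; nothing more can be done
None
```

I slid the dish home with the closed fingertips and pushed the clamp handle over its dead point. The clamp snapped into lock with its pad on the lid. I took the hand away and handed the job in at 13.9 s; no verdict was reported.

**Last checks:**
- **Dish:** it measured +2 mm in stage x against the stop. The same method read 2 mm high at the start, so it is at home. That was measured after the fingers left it and before the clamping; the last picture shows it still against the stop. The push peaked at about 10 N in x and 9 N in z at the wrist.
- **Clamp:** the handle tip is where a 0.75 rad lean over the dish predicts, and the pad is on the lid.
- **Bystanders:** the jar, bottle and rack look unmoved by eye in the last pictures; I did not measure them. The jar was hidden by the arm in the final top view but seen in the scene view.
- **Arm:** wrist force is near zero and the arm is still and clear of everything.

**Went wrong on the way:** while turning for the clamp, joint 6 ran against the edge of its range at 2.65 rad. That tilted the tool by about 0.1 rad and shifted it in free space. I turned back the other way and made the handle push with the slight tilt.

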